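Load the backup battery tray and snap it home

ROBOT

A 7-joint arm with a two-finger parallel gripper is mounted at the origin on the work surface. World frame = base frame: x ahead of the robot, y to its left, z up, the work surface at z = 0. Lengths are in m, angles in degrees, forces in N, time in s.
With the tool pointing down it reaches from about 0.425 to 0.95 m from the base axis. Payload 4.7 kg.
Tool frame: the origin (TCP) lies between the finger pads; the fingertips stand 25 mm ahead of it and the grasp point (between the pads) lies 6 mm ahead of it (manip.tips_ahead is the distance from the TCP to the fingertips, in m); z points along the fingers, y is the line along which they close (so a half turn about z gives the same grasp; the last joint's range is limited). The gripper opens to 85 mm and grips with 20 to 120 N. Pads are 22 mm wide; open, the fingers measure 114 mm over their backs; the gripper's body (76 mm by 85 mm) begins 54 mm behind the grasp point. The pads swing forward as they close: fully open they stand 13 mm farther back than shut.
Start: joints at [67.901, 26.849, -2.785, 87.806, 1.381, 65.374, -4.715], TCP at [0.236, -0.632, 0.225] pointing down, gripper open.
Joint ranges: [-148.3, 148.3], [-19.14, 114.17], [-79.39, 73.82], [5.75, 140.21], [-59.74, 239.74], [12.07, 113.84], [-152.46, 152.46]. Speed limits (degrees/s): [147.25, 147.25, 180, 180, 180, 180, 180].

INTERFACE

Orientations are given as [roll, pitch, yaw] about the fixed x, y, z axes, in that order (R = Rz(yaw) Ry(pitch) Rx(roll)).
In Python, from rig import manip, viewer, ticket gives the robot as it stands.
- The arm moves only by the tool servo_tool, never from a script. Its argument "motion" is a list of rows, each a list of 7 numbers: the shift along the tool's x, y, z in cm, then the turn, a rotation vector about the tool's x, y, z in rad, then the closure in counts, from 0 (fully open) to 255 (shut). A call has 1 to 8 rows; each row is the pose to reach, as a shift and turn from the pose commanded when the call began, along the tool's axes at that moment; what a row does not reach only later rows make up. A row lasts 1/8 s, in which the tool goes at most 62.5 mm and 10.7 degrees, less where a joint would pass 70% of its speed; a pose out of reach is approached as far as the arm can. A call with a gripper value outside its range is refused whole. The fingers move at their own pace and stop on an object; the grip force is fixed at half the most. Time passes only in rows, so rows that repeat a pose let the fingers close. It gives the time, the measured TCP pose, the force, the opening and the grip force at its end, in the units of the state.
- manip.state(): the state, without advancing time (a new reading comes with each control period).
- viewer.grab_frame(name): name is "side" or "top" or "wrist"; returns a dict with "frame" (420x560x3 uint8, red, green, blue), "z_map" (420x560 float32, m along the optical axis (not along the pixel's ray), 0 where there is no reading), "camera_matrix" (3x3 intrinsics, pixels), "rvec" (rotation vector, rad) and "tvec" (3), from world to camera coordinates, as OpenCV has them. Camera axes: x right, y down, z forward; pixel columns grow to the right and rows downward; lengths in m; the calibration is good to about 2 mm. A picture is of the moment at which its call begins.
- ticket.job_done(): hands the job in; it is judged then, once.
The state is a dict: "time_s": time; "joints": joint angles; "qd": joint speeds; "joint_torque": joint torques, N m; "position": TCP position; "tcp_rot": TCP orientation; "wrist_force": force on the tool from outside, world axes, zero at the start; "torque": the same for the moment, N m; "gripper_width": opening from 0.0 (shut) to 1.0 (fully open); "grip_force": force on a finger pad.
Only numpy, scipy, OpenCV 4.12 (cv2) and the standard library are available. Lean on these libraries where they do the work, as an engineer would, in place of code of your own. Each camera call takes 0.05 s, during which the arm holds its last target. There are 200 camera calls.

TASK

Move the toy truck out of the way of the backup-power cabinet's slot and stand it on its wheels at a free spot on the desk. Lift the battery pack off its sloping stand and lay it flat and lengthwise in the open tray without dropping it, then slide the loaded tray, handle outward, into the slot until it snaps fully home with its front flush, pushing firmly but not ramming it, and let go. Leave the other things on the desk where they are.

Things in the scene. Friction and masses are not known exactly. Their poses are not given: they have to be found in the camera images.
- pack_mid (a point): Centre of the battery pack, a loose black plastic block 110 x 45 x 38 mm (x, y, z), 0.3 to 0.5 kg, with a paper label on top and brass strips on its +x end. x is its long axis, z points out of its labelled top. At the start it lies lengthwise on the sloping stand.
- stand: Fixed aluminium stand, in one of two places on the robot's right. Its bed, 120 mm long and 36 mm wide (narrower than the pack), rises 30 degrees towards +x, with a 15 mm high lip at the low (-x) end, which is nearer the robot. Origin at the centre of its underside; the middle of the bed is 50 mm above it.
- tray_bed (a point): Centre of the upper face of the tray's floor, 4 mm over the desk. The loose grey tray (0.28 kg) slides on the desk. x points to its nose, which goes in first. 170 (x) x 108 (y) mm, inside 160 x 100; side and nose walls 26 mm high; front panel at -x 56 mm high, outer face 85 mm from this point. A steel spear with a 17 mm round head sticks out 31 mm from the middle of the nose.
- tray_grip (a point): Middle of the tray's handle, 34 mm over the desk, same axes as the tray. The handle is an upright grey fin 12 mm thick (y) that runs 60 mm out from the middle of the front panel along -x, from 10 to 52 mm over the desk; this point is 40 mm from the panel's outer face and 125 mm behind the tray's centre.
- bay_mouth (a point): Centre of the cabinet's slot mouth, at desk height. x points into the slot. The slot is 114 mm wide, 75 mm high and has no floor: the tray stays on the desk. Wings 70 mm high flare out to about 135 mm apart 19 mm before the mouth. The tray is home with its front panel flush with the mouth plane, against end stops: tray centre 85 mm inside the mouth.
- cabinet: Backup-power cabinet, fixed, dark steel, 220 deep (x) x 146 wide x 200 mm high. Origin at the centre of its underside, x as the slot. A brow as wide as the cabinet juts 41 mm from its front, 150 to 160 mm over the desk, so a hand at the handle must lean back from the cabinet.
- catch_l (a joint): Outward travel (m) of one of two sprung rollers hidden at the back of the slot, 0 at rest. They part for the spear and close behind it: resistance is felt from 19 mm before home and peaks at about 8 to 16 N; from 8 mm before home they pull the tray on, but may need a light push to reach the end stops; they stay about 2 mm parted.
- flask: Blue metal flask, loose, 62 mm diameter, 200 mm high, near the slot's mouth on the far side from the robot. Origin at the centre of its foot.
- truck_mid (a point): Middle of the toy truck, half-way up, 38 mm over the desk. Loose, 0.16 kg, 110 long (x, to its cab) x 60 mm over its wheels, 75 mm high at the cab and 58 mm at the load box. Its sides are flat, upright and 44 mm apart, from 14 mm over the desk up, with no wheel within 20 mm of the middle. At the start it stands in front of the slot, roughly in line, cab towards it.
- router: White router box, loose, 85 x 85 x 30 mm, in whichever of the two places the stand does not have. Origin at the centre of its underside.
- mug: White mug, loose, 80 mm diameter, 95 mm high, beyond the tray. Origin at the centre of its foot, handle at its +y.
- mouse: Black computer mouse, loose, 105 (x) x 60 x 30 mm, beside the slot's mouth on the robot's side. Origin at the centre of its underside.
- hub: Black network hub, loose, 150 x 60 x 28 mm, at the back on the right. Origin at the centre of its underside.

How it is judged:
By the outcome, as a careful person would: the job done as asked, in the order asked, and still so for the second after the job is handed in, with the robot touching nothing.
It also fails if it takes over 72 s, if anything falls off the work surface, if the arm or the gripper's body presses on something with over 40 N, if the wrist force passes 120 N, or if a joint passes its speed limit or range.

## Working session

There is one attempt and no reset: what is moved stays moved. The work goes in short steps, Python scripts to look and compute and a tool call to move; the robot and the scene stay as the last step left them, time stands still between calls to the robot, and variables do not carry over. Pictures are saved under pics/ and viewed, at most 10 in all, crops included, and the job is handed in when it is done.

Besides the shell and the picture viewer there is one more tool, called after "Call:" as name([rows], argument=value, ...), one row to a line, values as JSON. servo_tool: Moves the arm, as the interface text tells. Its arguments: {"type":"object","properties":{"motion":{"type":"array"}},"required":["motion"]}

```bash
mkdir -p pics
cat > h.py <<'E'
import numpy as np, cv2
from rig import manip, viewer, ticket
from scipy.spatial.transform import Rotation as R
def grab(n):
    f=viewer.grab_frame(n); f['R']=cv2.Rodrigues(np.array(f['rvec'],float))[0]; f['t']=np.array(f['tvec'],float).ravel(); f['K']=np.array(f['camera_matrix']); return f
def cloud(f):
    z=f['z_map'].astype(float); v,u=np.mgrid[:z.shape[0],:z.shape[1]]; K=f['K']
    c=np.stack([(u-K[0,2])/K[0,0]*z,(v-K[1,2])/K[1,1]*z,z],-1)
    p=(c-f['t'])@f['R']; p[z<=0]=np.nan; return p
def save(f,name): cv2.imwrite('pics/'+name,cv2.cvtColor(f['frame'],cv2.COLOR_RGB2BGR))
E
python3 - <<'E'
from h import *
for n in('top','side'):
    f=grab(n); save(f,n+'0.png'); np.savez(n+'0.npz',p=cloud(f),im=f['frame']); print(n,-f['R'].T@f['t'],f['K'][0,0],(f['z_map']>0).mean())
s=manip.state(); print(s, manip.tips_ahead)
E
```

```text
top [0.32798926 0.0268058  1.47086365] 529.5755350135412 0.9961734693877551
side [ 1.17100034 -0.37485987  1.08964042] 478.03114777488344 0.9959651360544217
{'time_s': 0.1, 'joints': array([67.90146268, 26.89159244, -2.78432513, 87.86867889,  1.37960467,
       65.37377592, -4.71604465]), 'qd': array([ 0.03455472, -0.04296915, -0.02718738, -0.18230051, -0.01806061,
        0.05467842,  0.0051933 ]), 'joint_torque': array([ 5.42435955e-04, -5.11513495e+01, -4.70571325e-02, -2.38391018e+01,
        1.07437751e-02,  4.35660855e-03, -1.42220085e-05]), 'position': array([ 0.23558532, -0.63197213,  0.22366591]), 'tcp_rot': array([-1.79899473e+02,  2.39936787e-03,  2.04433055e+01]), 'wrist_force': array([ 1.66933651, -0.49880701, -0.30671376]), 'torque': array([ 0.05762322,  0.00563751, -0.02476208]), 'grip_force': 0.0, 'gripper_width': 0.9981829068966098} 0.025
```

View pics/top0.png

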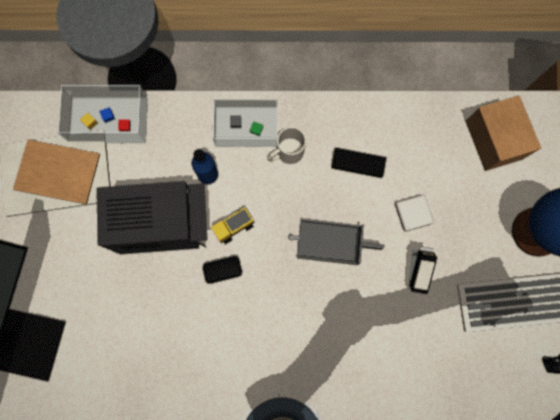

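View pics/side0.png

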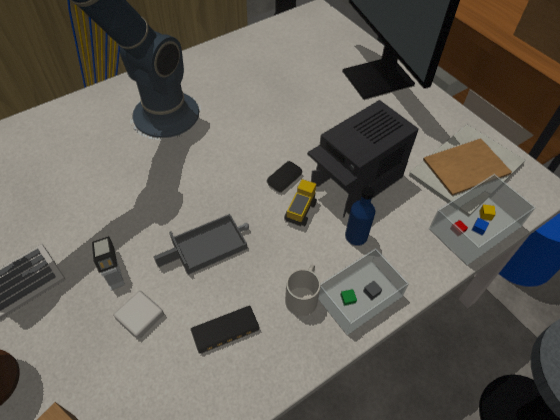

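The top view shows the cabinet (145,215) with its slot facing right. In front of it are the truck (233,224), tray (330,240, handle right), and stand with pack (424,270); the router is at (414,212), mouse (222,268), flask (205,165), mug (290,143) and hub (358,162). The side view agrees. Next I'll measure from the depth data.

Run:
```python
from h import *
for n in('top','side'):
    d=np.load(n+'0.npz');p=d['p'];im=d['im']
    m=(np.nan_to_num(p[...,2])>0.012).astype('uint8')
    k,l,st,c=cv2.connectedComponentsWithStats(m)
    print(n,'desk z',np.nanmedian(p[...,2][(p[...,0]>.2)&(p[...,0]<.8)&(abs(p[...,1])<.4)]))
    for i in range(1,k):
        if st[i,4]<120: continue
        q=p[l==i]; 
        if q[:,2].max()>.5: continue
        r=cv2.minAreaRect((q[:,:2]*1000).astype(np.float32))
        print(c[i].round(),st[i,4],'xy',np.round(r[0],0),'sz',np.round(r[1],0),'ang',round(r[2],1),'zmax',round(q[:,2].max(),3))
# specifics in both views
    x,y,z=p[...,0],p[...,1],p[...,2]
    hsv=cv2.cvtColor(im,cv2.COLOR_RGB2HSV)
    def rect(name,mm):
        k,l,st,c=cv2.connectedComponentsWithStats(mm.astype('uint8'))
        if k<2: print(name,'none');return
        i=1+st[1:,4].argmax(); q=p[l==i]; r=cv2.minAreaRect((q[:,:2]*1000).astype(np.float32))
        print(' ',name,len(q),np.round(r[0],0),np.round(r[1],0),round(r[2],1),'z',np.percentile(q[:,2],[5,50,95]).round(3))
    rect('cabtop',(z>.19)&(z<.21)&(y>0.2)); rect('brow',(z>.15)&(z<.17)&(y>0))
    rect('yellow',(hsv[...,0]>18)&(hsv[...,0]<32)&(hsv[...,1]>150)&(z>.03)&(z<.09)&(y<.3))
```

```text
top desk z 0.0002858824173453448
[106. 182.] 17533 xy [722. 489.] sz [624. 463.] ang 89.5 zmax 0.209
[503. 132.] 3596 xy [ 821. -618.] sz [161. 126.] ang 17.5 zmax 0.119
[260. 129.] 1925 xy [835.  62.] sz [256. 176.] ang 90.0 zmax 0.105
[107. 114.] 152 xy [890. 500.] sz [35. 33.] ang 22.9 zmax 0.04
[ 89. 120.] 164 xy [873. 547.] sz [37. 35.] ang 45.3 zmax 0.043
[235. 121.] 143 xy [871. 129.] sz [34. 31.] ang 0.2 zmax 0.038
[256. 128.] 134 xy [852.  70.] sz [34. 34.] ang 65.8 zmax 0.033
[359. 162.] 1132 xy [ 750. -222.] sz [151.  64.] ang 79.3 zmax 0.036
[541. 225.] 2185 xy [ 546. -676.] sz [165.  99.] ang 16.0 zmax 0.236
[414. 212.] 946 xy [ 604. -372.] sz [86. 88.] ang 15.4 zmax 0.039
[233. 225.] 814 xy [567. 133.] sz [ 62. 110.] ang 32.1 zmax 0.082
[341. 242.] 658 xy [ 520. -148.] sz [259. 109.] ang 83.2 zmax 0.062
[  9. 290.] 1945 xy [352. 696.] sz [ 69. 305.] ang 74.6 zmax 0.293
[423. 270.] 923 xy [ 440. -375.] sz [ 48. 121.] ang 80.2 zmax 0.112
[222. 269.] 819 xy [446. 163.] sz [ 60. 105.] ang 13.7 zmax 0.039
[511. 302.] 4425 xy [ 355. -631.] sz [130. 285.] ang 5.8 zmax 0.029
[5
[... 971 characters left out ...]
[ 351. -573.] sz [134. 161.] ang 5.5 zmax 0.027
[341. 289.] 3177 xy [837.  59.] sz [261. 172.] ang 89.8 zmax 0.098
[372. 290.] 203 xy [872. 128.] sz [32. 34.] ang 0.0 zmax 0.036
[348. 297.] 186 xy [852.  67.] sz [32. 34.] ang 67.4 zmax 0.03
[138. 314.] 1289 xy [ 605. -375.] sz [86. 86.] ang 15.8 zmax 0.035
[224. 329.] 1686 xy [ 751. -224.] sz [150.  63.] ang 78.9 zmax 0.032
[  7. 373.] 592 xy [ 568. -672.] sz [ 36. 119.] ang 73.9 zmax 0.019
[ 56. 413.] 389 xy [ 746. -592.] sz [66. 32.] ang 55.7 zmax 0.115
  cabtop 3494 [571. 340.] [148. 225.] 4.4 z [0.195 0.198 0.202]
  brow 1149 [572. 319.] [151. 262.] 4.2 z [0.152 0.159 0.168]
  yellow 455 [567. 130.] [ 44. 110.] 32.1 z [0.035 0.059 0.076]
```

```bash
cat >> h.py <<'E'
def hand(yaw,lean): return R.from_euler('z',yaw,degrees=True)*R.from_euler('x',180,degrees=True)*R.from_euler('y',lean,degrees=True)
def pose(): s=manip.state(); return np.array(s['position']),R.from_euler('xyz',s['tcp_rot'],degrees=True)
def tcp(grasp,rot): return np.array(grasp)-.006*rot.apply([0,0,1])
def call(p0,r0,wps):
    "rows from pose (p0,r0) to waypoints (tcp,rot): [cm, rad], number of rows at full speed"
    pp,pr=p0,r0
    for p,r in wps:
        d=r0.inv().apply(np.array(p)-p0)*100; w=(r0.inv()*r).as_rotvec()
        print(np.round(d,1).tolist()+np.round(w,2).tolist(),'rows>=',round(max(np.linalg.norm(p-pp)/.0625,np.degrees((pr.inv()*r).magnitude())/10.7),1)); pp,pr=p,r
E
python3 - <<'E'
from h import *
for n in('top','side'):
    d=np.load(n+'0.npz');p=d['p'];x,y,z=p[...,0],p[...,1],p[...,2]
    for yaw in(-9.8,):
        a=np.radians(yaw);X=np.array([np.cos(a)*np.cos(np.pi/6),np.sin(a)*np.cos(np.pi/6),.5]);Y=np.array([-np.sin(a),np.cos(a),0]);Z=np.cross(X,Y)
        m=(x>.36)&(x<.52)&(y>-.43)&(y<-.32)&(z>.03)
        q=p[m]; h=q@Z; hist,e=np.histogram(h,40); k=e[hist.argmax()]; 
        q=q[abs(h-k)<.006]; r=cv2.minAreaRect((np.c_[q@X,q@Y]*1000).astype(np.float32))
        A=np.c_[q[:,:2],np.ones(len(q))]; s=np.linalg.lstsq(A,q[:,2],rcond=None)[0]
        c=X*r[0][0]/1000+Y*r[0][1]/1000+Z*np.median(q@Z)
        print(n,len(q),'top centre',c.round(4),'pack mid',(c-.019*Z).round(4),np.round(r[1]),round(r[2],1),'slope',np.degrees(np.arctan(np.hypot(*s[:2]))).round(1),'az',np.degrees(np.arctan2(s[1],s[0])).round(1))
    m=(z>.06)&(z<.1)&(x>.68)&(x<.85)&(y>-.08)&(y<.03);q=p[m];print('mug',q.min(0).round(3),q.max(0).round(3))
rt=hand(122,20);p0,r0=pose()
g=np.array([.566,.132,.038])+.003*np.array([.53,-.85,0])
t=tcp(g,rt); zt=rt.apply([0,0,1]); print(t)
call(p0,r0,[(t-.11*zt,rt)]); call(t-.11*zt,rt,[(t,rt)])
up=lambda x,y,z: np.array([x,y,z])-[.566,.132,.038]+t
call(t,rt,[(up(.566,.132,.05),rt),(up(.52,.08,.08),rt),(up(.43,.12,.12),rt),(up(.37,.30,.12),rt),(up(.37,.30,.038),rt)])
E
```

```text
top 655 top centre [ 0.4266 -0.3728  0.0813] pack mid [ 0.436  -0.3744  0.0649] [112.  47.] 0.8 slope 29.9 az -9.6
mug [ 0.749 -0.066  0.06 ] [0.85  0.028 0.099]
side 403 top centre [ 0.4276 -0.3758  0.0823] pack mid [ 0.437  -0.3774  0.0659] [ 45. 113.] 90.0 slope 28.9 az -10.0
mug [ 0.75 -0.07  0.06] [0.85  0.029 0.098]
[0.56867746 0.1277097  0.04363816]
[58.5, -55.8, 7.8, 0.31, 0.25, -1.75] rows>= 13.0
[0.0, -0.0, 11.0, 0.0, 0.0, 0.0] rows>= 1.8
[0.4, 0.0, -1.1, 0.0, 0.0, 0.0] rows>= 0.2
[-0.4, -6.7, -4.6, 0.0, 0.0, 0.0] rows>= 1.2
[8.6, -12.2, -5.6, 0.0, 0.0, 0.0] rows>= 1.7
[26.0, -7.7, 0.7, 0.0, 0.0, 0.0] rows>= 3.0
[23.1, -7.7, 8.4, 0.0, 0.0, 0.0] rows>= 1.3
```

Call:
servo_tool([
  [58.5,-55.8,7.8,0.31,0.25,-1.75,0],
  [58.5,-55.8,7.8,0.31,0.25,-1.75,0],
  [58.5,-55.8,7.8,0.31,0.25,-1.75,0],
  [58.5,-55.8,7.8,0.31,0.25,-1.75,0],
  [58.5,-55.8,7.8,0.31,0.25,-1.75,0],
  [58.5,-55.8,7.8,0.31,0.25,-1.75,0],
  [58.5,-55.8,7.8,0.31,0.25,-1.75,0],
  [58.5,-55.8,7.8,0.31,0.25,-1.75,0],
])

```text
time_s: 1.1
position: [0.4536, -0.1834, 0.1763]
tcp_rot: [-177.3, -17.2, 104.8]
wrist_force: [0.3, -0.5, -0.4]
gripper_width: 1.003
grip_force: 0.0
```

Run:
```python
from h import *
rt=hand(122,20);p0,r0=pose()
g=np.array([.566,.132,.038])+.003*np.array([.53,-.85,0])
t=tcp(g,rt); zt=rt.apply([0,0,1])
call(p0,r0,[(t-.11*zt,rt)]); print(manip.state()['joints'].round())
```

```text
[21.6, 20.6, 8.8, 0.05, 0.04, -0.29] rows>= 5.0
[ 50.  23. -33. 106.  -1.  66.  34.]
```

Call:
servo_tool([
  [21.6,20.6,8.8,0.05,0.04,-0.29,0],
  [21.6,20.6,8.8,0.05,0.04,-0.29,0],
  [21.6,20.6,8.8,0.05,0.04,-0.29,0],
  [21.6,20.6,8.8,0.05,0.04,-0.29,0],
  [21.6,20.6,8.8,0.05,0.04,-0.29,0],
  [21.6,20.6,8.8,0.05,0.04,-0.29,0],
  [21.6,20.6,8.8,0.05,0.04,-0.29,0],
])

```text
time_s: 1.98
position: [0.5889, 0.0929, 0.1462]
tcp_rot: [-179.9, -19.9, 122.0]
wrist_force: [-0.4, -1.2, 0.6]
gripper_width: 0.997
grip_force: 0.0
```

Run:
```python
from h import *
f=grab('wrist');save(f,'w1.png');p=cloud(f);im=f['frame']
hsv=cv2.cvtColor(im,cv2.COLOR_RGB2HSV);x,y,z=p[...,0],p[...,1],p[...,2]
m=(z>.02)&(z<.09)&(x>.48)&(x<.66)&(y>.05)&(y<.2)&(hsv[...,1]>120)
q=p[m]; 
if len(q)>50:
    r=cv2.minAreaRect((q[:,:2]*1000).astype(np.float32));print(len(q),r)
rt=hand(122,20);p0,r0=pose()
g=np.array([.566,.132,.038])+.003*np.array([.53,-.85,0])
t=tcp(g,rt); zt=rt.apply([0,0,1]); print(p0)
call(p0,r0,[(t-.11*zt,rt),(t,rt)]); print(manip.state()['qd'].round(1))
```

```text
4163 ((544.6748046875, 120.72578430175781), (103.60860443115234, 109.40129852294922), 32.29781723022461)
[0.5891121  0.09176844 0.14634542]
[0.4, 0.2, 0.1, -0.0, 0.0, -0.0] rows>= 0.1
[0.4, 0.2, 11.1, -0.0, 0.0, -0.0] rows>= 1.8
[ 1.2 -0.5  0.4  0.1 -0.1 -0.  -0.1]
```

View pics/w1.png

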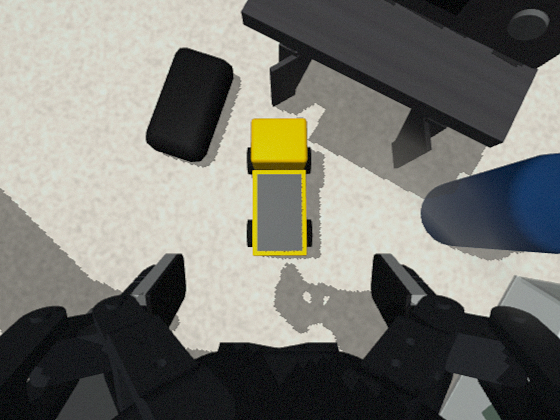

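The truck sits centred (u≈279) between the fingers (173 and 385) and is aligned with them. I'll descend and grip.

Call:
servo_tool([
  [0.4,0.1,4,0,0,0,0],
  [0.4,0.1,8,0,0,0,0],
  [0.4,0.1,11,0,0,0,0],
  [0.4,0.1,11,0,0,0,0],
  [0.4,0.1,11,0,0,0,255],
  [0.4,0.1,11,0,0,0,255],
  [0.4,0.1,11,0,0,0,255],
  [0.4,0.1,11,0,0,0,255],
])

```text
time_s: 3.02
position: [0.5699, 0.1283, 0.0466]
tcp_rot: [179.9, -19.8, 122.0]
wrist_force: [-0.3, -1.8, 5.0]
gripper_width: 0.487
grip_force: 59.8
```

Call:
servo_tool([
  [0,0,0,0,0,0,255],
  [0,0,0,0,0,0,255],
  [0,0,0,0,0,0,255],
])

```text
time_s: 3.4
position: [0.5699, 0.1283, 0.0466]
tcp_rot: [179.9, -19.8, 122.0]
wrist_force: [0.4, -2.3, 5.2]
gripper_width: 0.483
grip_force: 59.8
```

Call:
servo_tool([
  [0.4,0,-1.2,0,0,0,255],
  [-0.2,-3.5,-3,0,0,0,255],
  [-0.4,-6.7,-4.6,0,0,0,255],
  [4,-9.5,-5.2,0,0,0,255],
  [8.6,-12.2,-5.6,0,0,0,255],
  [13,-11,-4,0,0,0,255],
  [17.3,-9.9,-2.4,0,0,0,255],
  [22,-8.8,-0.8,0,0,0,255],
])

```text
time_s: 4.4
position: [0.3853, 0.2564, 0.1282]
tcp_rot: [180.0, -19.8, 122.0]
wrist_force: [0.7, -0.6, -2.3]
gripper_width: 0.486
grip_force: 61.1
```

Run:
```python
from h import *
rt=hand(122,20);p0,r0=pose()
e=np.array([.374,.296,.0475])
call(p0,r0,[(e+[0,0,.07],rt),(e,rt)])
```

```text
[3.4, 1.1, 2.3, 0.0, 0.0, -0.0] rows>= 0.7
[1.0, 1.1, 8.9, 0.0, 0.0, -0.0] rows>= 1.1
```

Call:
servo_tool([
  [2,0.6,2,0,0,0,255],
  [2.5,0.8,2,0,0,0,255],
  [2.5,0.8,2,0,0,0,255],
  [2.5,0.8,2,0,0,0,255],
])

```text
time_s: 4.9
position: [0.3772, 0.2842, 0.1173]
tcp_rot: [-180.0, -19.9, 121.9]
wrist_force: [-0.5, 0.9, -2.0]
gripper_width: 0.485
grip_force: 61.2
```

Run:
```python
from h import *
rt=hand(122,20);p0,r0=pose();print(p0)
e=p0.copy(); e[2]=.047
call(p0,r0,[(e,rt)])
```

```text
[0.37719718 0.28418298 0.11727948]
[-2.4, 0.0, 6.6, 0.0, 0.0, -0.0] rows>= 1.1
```

Call:
servo_tool([
  [-1,0,2.8,0,0,0,255],
  [-1.8,0,5,0,0,0,255],
  [-2.2,0,6.1,0,0,0,255],
  [-2.4,0,6.6,0,0,0,255],
  [-2.4,0,6.6,0,0,0,255],
  [-2.4,0,6.6,0,0,0,255],
])

```text
time_s: 5.65
position: [0.3767, 0.2854, 0.0474]
tcp_rot: [180.0, -19.9, 122.0]
wrist_force: [0.8, 0.4, -1.8]
gripper_width: 0.479
grip_force: 61.2
```

Run:
```python
from h import *
f=grab('wrist');save(f,'w2.png');print(pose()[0],manip.state()['wrist_force'])
```

```text
[0.37664683 0.28531978 0.04731186] [ 0.41647917  0.22760743 -2.39165756]
```

View pics/w2.png

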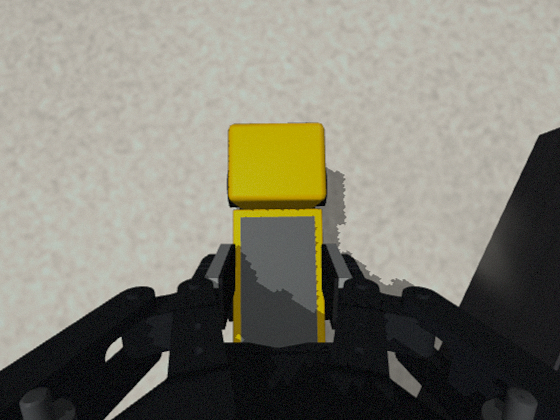

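The truck is upright between the pads (cab at 278,165). The wrist force shows the arm still carries its weight, so I'll lower slightly, release and back off.

Call:
servo_tool([
  [-0.03,0,0.1,0,0,0,255],
  [-0.05,0,0.15,0,0,0,255],
  [-0.05,0,0.15,0,0,0,0],
  [-0.05,0,0.15,0,0,0,0],
  [-0.05,0,0.15,0,0,0,0],
  [-0.05,0,0.15,0,0,0,0],
  [0,0,-4,0,0,0,0],
  [0,0,-10,0,0,0,0],
])

```text
time_s: 6.7
position: [0.393, 0.256, 0.141]
tcp_rot: [-179.7, -20.0, 122.0]
wrist_force: [1.1, 0.2, 0.7]
gripper_width: 0.998
grip_force: 0.0
```

Run:
```python
from h import *
# pack grasp: tool normal to the sloping top; tool x along pack x
a=np.radians(-9.8);X=np.array([np.cos(a)*np.cos(np.pi/6),np.sin(a)*np.cos(np.pi/6),.5])
mid=np.array([.4367,-.3758,.0655])
for yaw in(-9.8,170.2):
  for lean in(-30,30):
    r=hand(yaw,lean); print(yaw,lean,r.apply([0,0,1]).round(2),r.apply([1,0,0]).round(2))
p0,r0=pose();print(manip.state()['joints'].round(),p0)
```

```text
-9.8 -30 [-0.49  0.09 -0.87] [ 0.85 -0.15 -0.5 ]
-9.8 30 [ 0.49 -0.09 -0.87] [ 0.85 -0.15  0.5 ]
170.2 -30 [ 0.49 -0.09 -0.87] [-0.85  0.15 -0.5 ]
170.2 30 [-0.49  0.09 -0.87] [-0.85  0.15  0.5 ]
[ 14.  23. -48. 118.  -4.  47.   3.] [0.39304146 0.25596501 0.14098989]
```

Run:
```python
from h import *
p0,r0=pose(); rt=hand(-9.8,30); zt=rt.apply([0,0,1])
t=tcp(np.array([.4367,-.3758,.0655])-.007*zt,rt); h=t-.09*zt; print(t,h)
w=r0.inv()*rt; half=r0*R.from_rotvec(w.as_rotvec()*.6)
v=np.array([.5,-.08,.23])
call(p0,r0,[(v,half)]); call(v,half,[(h,rt)])
```

```text
[ 0.43029485 -0.37469364  0.07675833] [ 0.38595149 -0.36703421  0.15470062]
[-29.0, -8.8, -20.0, -0.59, 0.06, 1.25] rows>= 7.4
[-28.7, 12.8, -4.9, -0.39, 0.04, 0.83] rows>= 5.1
```

Call:
servo_tool([
  [-29,-8.8,-20,-0.59,0.06,1.25,0],
  [-29,-8.8,-20,-0.59,0.06,1.25,0],
  [-29,-8.8,-20,-0.59,0.06,1.25,0],
  [-29,-8.8,-20,-0.59,0.06,1.25,0],
  [-29,-8.8,-20,-0.59,0.06,1.25,0],
  [-29,-8.8,-20,-0.59,0.06,1.25,0],
  [-29,-8.8,-20,-0.59,0.06,1.25,0],
  [-29,-8.8,-20,-0.59,0.06,1.25,0],
])

```text
time_s: 7.7
position: [0.4996, -0.0795, 0.23]
tcp_rot: [176.4, -26.6, 44.2]
wrist_force: [0.4, 0.2, 0.7]
gripper_width: 1.0
grip_force: 0.0
```

Call:
servo_tool([
  [-28.7,12.8,-4.9,-0.39,0.04,0.83,0],
  [-28.7,12.8,-4.9,-0.39,0.04,0.83,0],
  [-28.7,12.8,-4.9,-0.39,0.04,0.83,0],
  [-28.7,12.8,-4.9,-0.39,0.04,0.83,0],
  [-28.7,12.8,-4.9,-0.39,0.04,0.83,0],
  [-28.7,12.8,-4.9,-0.39,0.04,0.83,0],
  [-28.7,12.8,-4.9,-0.39,0.04,0.83,0],
])

```text
time_s: 8.57
position: [0.3866, -0.3653, 0.1526]
tcp_rot: [-179.7, -30.6, -9.7]
wrist_force: [0.5, 0.1, -0.4]
gripper_width: 1.0
grip_force: 0.0
```

Run:
```python
from h import *
f=grab('wrist');save(f,'w3.png')
p0,r0=pose(); rt=hand(-9.8,30); zt=rt.apply([0,0,1])
t=tcp(np.array([.4367,-.3758,.0655])-.007*zt,rt)
p=cloud(f); m=(abs(p[...,2]-.08)<.06)&(p[...,2]>.035)&(abs(p[...,0]-.43)<.09)&(abs(p[...,1]+.376)<.06)
q=rt.inv().apply(p[m]-np.array([.4367,-.3758,.0655])) # tool axes about the pack centre
top=q[abs(q[:,2]+.019)<.005]; r=cv2.minAreaRect((top[:,:2]*1000).astype(np.float32)); print(len(top),r,np.median(top[:,2]))
call(p0,r0,[(t-.09*zt,rt),(t,rt)]); print(p0,manip.state()['joints'].round())
```

```text
7831 ((-3.548114776611328, -0.7735080718994141), (45.12662124633789, 109.2324447631836), 89.80111694335938) -0.021923314967001065
[0.0, 0.2, -0.2, -0.01, -0.01, 0.0] rows>= 0.1
[-0.1, 0.3, 8.8, -0.01, -0.01, 0.0] rows>= 1.4
[ 0.38708931 -0.3647158   0.15285055] [ 67.  12. -19. 128. -44.  22. -11.]
```

View pics/w3.png

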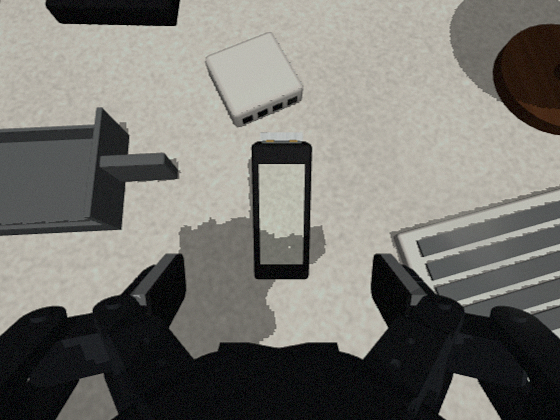

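The pack is square to the hand and centred (281,210). I'll descend along the tool axis and grip.

Call:
servo_tool([
  [-0.3,0.2,3,-0.01,-0.01,0,0],
  [-0.4,0.2,6,-0.01,-0.01,0,0],
  [-0.4,0.2,8.5,-0.01,-0.01,0,0],
  [-0.4,0.2,8.5,-0.01,-0.01,0,0],
  [-0.4,0.2,8.5,-0.01,-0.01,0,255],
  [-0.4,0.2,8.5,-0.01,-0.01,0,255],
  [-0.4,0.2,8.5,-0.01,-0.01,0,255],
  [-0.4,0.2,8.5,-0.01,-0.01,0,255],
])

```text
time_s: 9.62
position: [0.4253, -0.375, 0.079]
tcp_rot: [179.7, -30.0, -9.8]
wrist_force: [-0.1, -0.3, -1.0]
gripper_width: 0.144
grip_force: 0.0
```

Call:
servo_tool([
  [0,0,0,0,0,0,255],
  [0,0,0,0,0,0,255],
])

```text
time_s: 9.88
position: [0.4254, -0.3747, 0.0785]
tcp_rot: [179.7, -30.0, -9.7]
wrist_force: [-0.2, -0.0, -0.0]
gripper_width: 0.0
grip_force: 0.0
```

Run:
```python
from h import *
p0,r0=pose(); print(p0,manip.state()['joints'].round())
# tray pose: centre, yaw 83; place with tool vertical
T=np.array([.5223,-.135]);rt=hand(83,0);off=r0.inv().apply(np.array([.4334,-.3752,.0664])-p0) 
print('pack mid in tool',off)
up=p0+[-.0,.0,.08]
a=(T[0],T[1],.16); w=r0.inv()*rt
half=r0*R.from_rotvec(w.as_rotvec()*.4)
v=p0+[.03,.09,.12]
call(p0,r0,[(p0-.05*r0.apply([0,0,1]),r0),(v,half)]); call(v,half,[(np.array(a),rt)])
```

```text
[ 0.42539427 -0.37470572  0.07852623] [ 61.  23. -18. 127. -60.  12.   3.]
pack mid in tool [ 0.00084846 -0.00093697  0.01448391]
[0.0, -0.0, -5.0, 0.0, 0.0, 0.0] rows>= 0.8
[7.2, -9.3, -9.7, 0.17, -0.16, -0.63] rows>= 3.6
[11.3, -10.6, 6.6, 0.26, -0.24, -0.95] rows>= 5.4
```

The fingers closed on nothing, so I need to look.

Run:
```python
from h import *
a=grab('wrist')['frame'];b=grab('side')['frame'][180:350,20:260]
b=cv2.resize(b,None,fx=2,fy=2); c=np.zeros((420,800,3),np.uint8); c[:,:320]=cv2.resize(a,(320,240))[:1].mean()*0
c[:240,:320]=cv2.resize(a,(320,240)); c[:340,320:800]=b
cv2.imwrite('pics/m4.png',c[...,::-1])
```

```text
(no output)
```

View pics/m4.png

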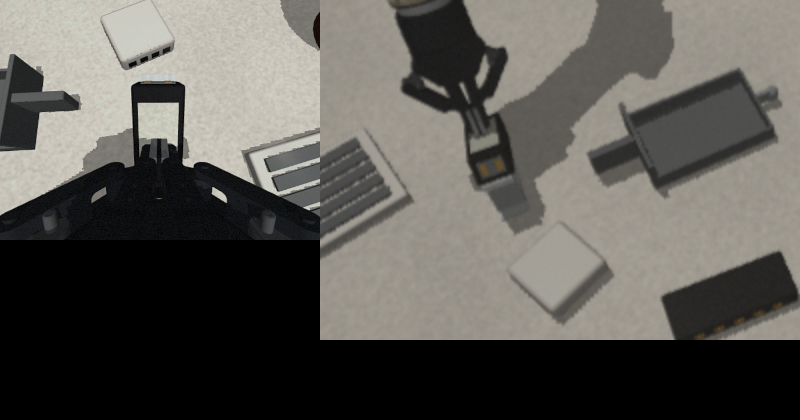

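Run:
```python
from h import *
p0,r0=pose()
for n in('wrist','side','top'):
    f=grab(n);p=cloud(f);hsv=cv2.cvtColor(f['frame'],cv2.COLOR_RGB2HSV)
    q=r0.inv().apply((p-p0).reshape(-1,3)).reshape(p.shape)*1000
    m=(abs(q[...,0])<75)&(abs(q[...,1])<26)&(abs(q[...,2])<60)
    s=q[m]; 
    # height profile along tool x
    for lo in range(-70,75,10):
        w=s[(s[:,0]>=lo)&(s[:,0]<lo+10)]
        if len(w)>3: print(n,lo,len(w),np.percentile(w[:,2],[5,50,95]).round(1),'y',np.percentile(w[:,1],[2,98]).round(0))
print(p0,manip.state()['wrist_force'])
```

```text
wrist -60 78 [-5.3 -4.6 -3.4] y [-4.  2.]
wrist -50 120 [-5.6 -4.6 -3.9] y [-3.  2.]
wrist -20 208 [-55.4  -4.7  -2.5] y [-24.  21.]
wrist -10 999 [-57.4 -45.1  -3.7] y [-23.  20.]
wrist 0 3356 [-55.7 -25.8  -4.4] y [-22.  19.]
wrist 10 3686 [-59.2 -28.5  -4.3] y [-24.  23.]
wrist 20 1794 [-6.3 -5.3 -3.9] y [-23.  20.]
wrist 30 1916 [-6.3 -5.2 -3.9] y [-23.  20.]
wrist 40 2012 [-5.8 -4.8 -3.7] y [-23.  20.]
wrist 50 1835 [-5.4  1.8 33.7] y [-22.  18.]
wrist 60 126 [32.  33.  34.2] y [-19.  15.]
side -70 12 [50.4 54.3 57.4] y [-25. -17.]
side -60 9 [35.9 57.7 59.9] y [-25. -17.]
side -50 13 [-2.7 -1.  18.5] y [-21.  15.]
side -40 16 [-3.1 -1.  27.8] y [-21.  22.]
side -30 13 [-4.6 -1.6 18.4] y [-22.  23.]
side -20 19 [-8.1 -1.9 23.4] y [-22.  22.]
side -10 35 [-58.4  -2.8  13.6] y [-22.  21.]
side 0 138 [-57.4 -28.3  -1.2] y [-21.  22.]
side 10 212 [-57.8 -33.6  -1.9] y [-23.  22.]
side 20 35 [-3.5 -2.6  1.5] y [-22.  21.]
side 30 47 [-3.7 -1.9 57.9] y [-22.  22.]
side 40 72 [-3.9 -0.4 57.6] y [-22.  21.]
side 50 307 [-2.2 15.1 36. ] y [-21.  22.]
side 60 67 [11.5 36.2 41.2] y [-16.  20.]
top -30 5 [15.3 23.4 28.6] y [-25. -24.]
top -20 17 [-1.6 12.3 27.4] y [-25. -20.]
top -10 33 [-56.5  -1.   24.7] y [-25.   1.]
top 0 84 [-58.   -5.4  16.6] y [-25.  17.]
top 10 134 [-57.1  -5.3   7.6] y [-25.  22.]
top 20 74 [-6.3 -1.2 21.4] y [-25.  19.]
top 30 73 [-6.  -1.4 29.6] y [-25.  20.]
top 40 73 [-6.  -0.5 27.3] y [-25.  19.]
top 50 153 [-4.9  9.8 37.4] y [-24.  19.]
top 60 29 [30.7 35.5 40.2] y [-20.  15.]
[ 0.42540489 -0.37465718  0.07845627] [-0.22952736 -0.05956816  0.59158553]
```

Call:
servo_tool([
  [0,0,-2,0,0,0,255],
  [0,0,-5,0,0,0,255],
  [0,0,-7,0,0,0,255],
  [0,0,-7,0,0,0,255],
])

```text
time_s: 10.62
position: [0.3911, -0.3691, 0.1404]
tcp_rot: [179.6, -30.1, -9.7]
wrist_force: [-0.5, 0.8, 0.6]
gripper_width: 0.002
grip_force: 0.0
```

Run:
```python
from h import *
p0,r0=pose(); print(p0,manip.state()['joints'].round(1),manip.state()['gripper_width'])
for n in('wrist','side','top'):
    f=grab(n);p=cloud(f)
    if n=='wrist': save(f,'w5.png')
    q=r0.inv().apply((p-p0).reshape(-1,3))*1000
    m=(abs(q[:,0])<40)&(abs(q[:,1])<20)
    print(n,np.histogram(q[m,2],bins=np.arange(-60,100,8)))
    s=q[m&(q[:,2]>-30)&(q[:,2]<50)]
    if len(s): print(np.percentile(s,[2,50,98],axis=0).round(0))
```

```text
[ 0.39105982 -0.3690552   0.14038976] [ 56.4  13.2  -8.  128.5 -50.2  21.5  -6.2] 0.002258755481242533
wrist (array([1804,  931,  379,  534,  451,  311,   29,    0,    0,    0,    0,
          0,    0,    0,    0, 4710,   54,    0,    0]), array([-60, -52, -44, -36, -28, -20, -12,  -4,   4,  12,  20,  28,  36,
        44,  52,  60,  68,  76,  84,  92]))
[[  5. -14. -30.]
 [  9.  -1. -22.]
 [ 10.  12. -12.]]
side (array([ 64,  49,  43,  41,  40,  39,  19,   0,   0,   0,   0,   0,   0,
         0,   0,  72, 159,   0,   0]), array([-60, -52, -44, -36, -28, -20, -12,  -4,   4,  12,  20,  28,  36,
        44,  52,  60,  68,  76,  84,  92]))
[[  1. -12. -30.]
 [ 10.   0. -20.]
 [ 16.  14.  -6.]]
top (array([ 28,  20,  10,  16,  23,  12,   7,   0,   0,   0,   0,   0,   0,
         0,   0, 178, 223,   4,   0]), array([-60, -52, -44, -36, -28, -20, -12,  -4,   4,  12,  20,  28,  36,
        44,  52,  60,  68,  76,  84,  92]))
[[  3. -16. -29.]
 [ 10.  -6. -22.]
 [ 13.  11.  -7.]]
```

View pics/w5.png

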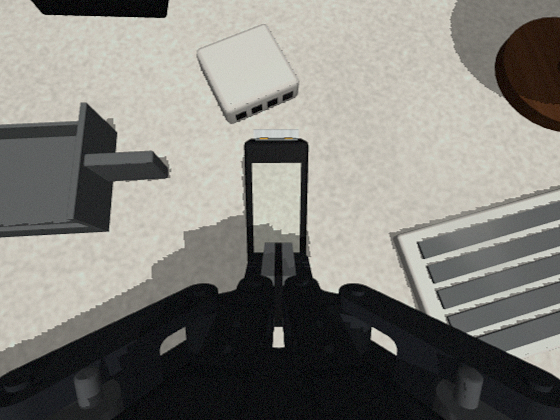

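The fingertips end about 6 mm behind the reported TCP, not 25 mm ahead of it. The three cameras agree on this. The fingers therefore closed just above the pack, so I'll use the seen offset and a smaller lean to stay clear of joint limits.

```bash
sed -i 's/^def tcp.*/def tcp(grasp,rot): return np.array(grasp)+.025*rot.apply([0,0,1])  # seen: tips 6 mm behind the reported TCP/' h.py
python3 - <<'E'
from h import *
p0,r0=pose(); N=np.array([.4323,-.375,.0662]); rn=hand(-9.8,30)
p=cloud(grab('wrist')); q=rn.inv().apply((p-N).reshape(-1,3))
m=(abs(q[:,2]+.019)<.004)&(abs(q[:,0])<.065)&(abs(q[:,1])<.03); s=q[m]
r=cv2.minAreaRect((s[:,:2]*1000).astype(np.float32)); print(r,np.median(s[:,2]),'x',s[:,0].min(),s[:,0].max())
rt=hand(-9.8,10); t=tcp(N+[0,0,.004],rt); h=t-.09*rt.apply([0,0,1]); print(h,t)
call(p0,r0,[(h,rt)]); call(h,rt,[(t,rt)])
E
```

```text
((11.112022399902344, -0.7796230316162109), (45.0777587890625, 86.13141632080078), 89.80741882324219) -0.0191080517562101 x -0.03187823171461974 0.05420195487938128
[ 0.42117757 -0.37307882  0.1342125 ] [ 0.43657786 -0.37573891  0.04557981]
[2.4, -0.0, 1.9, 0.0, -0.35, 0.0] rows>= 1.9
[0.0, 0.0, 9.0, 0.0, 0.0, 0.0] rows>= 1.4
```

Call:
servo_tool([
  [1,0,-0.5,0,-0.15,0,0],
  [2.4,0,1.9,0,-0.35,0,0],
  [2.4,0,1.9,0,-0.35,0,0],
  [2.4,0,1.9,0,-0.35,0,0],
  [2.4,0,1.9,0,-0.35,0,0],
])

```text
time_s: 11.45
position: [0.4198, -0.3728, 0.1333]
tcp_rot: [179.9, -9.8, -9.8]
wrist_force: [-0.5, 0.3, 0.3]
gripper_width: 1.0
grip_force: 0.0
```

Run:
```python
from h import *
p0,r0=pose(); s=manip.state();print(p0,s['joints'].round(),s['gripper_width'],s['tcp_rot'])
rt=hand(-9.8,10); t=tcp(np.array([.4318,-.3753,.0702]),rt); call(p0,r0,[(t,rt)])
f=grab('wrist');p=cloud(f);q=r0.inv().apply((p-p0).reshape(-1,3))*1000
m=(abs(q[:,0])<30)&(q[:,2]>-35)&(q[:,2]<30); s=q[m]
for sg in(1,-1):
    w=s[(sg*s[:,1]>30)&(sg*s[:,1]<60)]; print(len(w), len(w) and np.percentile(w,[1,50,99],axis=0).round())
```

```text
[ 0.41982423 -0.37282083  0.1333466 ] [ 32.  19.   9. 115. -13.  38. -49.] 0.9996987351487514 [179.85974149  -9.84176135  -9.82731573]
[0.1, 0.0, 8.9, 0.0, 0.0, -0.0] rows>= 1.4
741 [[-12.  41. -35.]
 [  4.  42. -29.]
 [ 10.  55. -20.]]
755 [[-12. -57. -35.]
 [  3. -44. -29.]
 [ 10. -43. -20.]]
```

Call:
servo_tool([
  [0.1,0,3.5,0,0,0,0],
  [0.1,0,6.5,0,0,0,0],
  [0.1,0,8.9,0,0,0,0],
  [0.1,0,8.9,0,0,0,0],
  [0.1,0,8.9,0,0,0,255],
  [0.1,0,8.9,0,0,0,255],
  [0.1,0,8.9,0,0,0,255],
  [0.1,0,8.9,0,0,0,255],
])

```text
time_s: 12.5
position: [0.437, -0.3772, 0.0486]
tcp_rot: [179.7, -10.0, -9.8]
wrist_force: [-1.6, 1.4, 5.4]
gripper_width: 0.52
grip_force: 62.4
```

Call:
servo_tool([
  [0,0,0,0,0,0,255],
  [0,0,0,0,0,0,255],
])

```text
time_s: 12.75
position: [0.437, -0.3772, 0.0486]
tcp_rot: [179.7, -10.0, -9.8]
wrist_force: [-3.4, 1.2, 5.5]
gripper_width: 0.517
grip_force: 62.4
```

Run:
```python
from h import *
p0,r0=pose(); s=manip.state();print(p0,s['joints'].round(),s['gripper_width'],s['tcp_rot'])
N=np.array([.4318,-.3753,.0662]); rp=hand(-9.8,30); o=r0.inv().apply(N-p0); print('mid in tool',o)
# pack level, yaw 83, over tray
rt=R.from_euler('z',83+9.8,degrees=True)*R.from_euler('y',0)*hand(-9.8,0)*(rp.inv()*r0)
print(rt.as_euler('xyz',degrees=True))
P=np.array([.5223,-.135,.004+.019+.002]); t=P-rt.apply(o); print('place',t)
h=t+[0,0,.09]; w=(r0.inv()*rt).as_rotvec(); half=r0*R.from_rotvec(w*.3); v=p0+[.03,.05,.13]
call(p0,r0,[(p0+[0,0,.03],r0),(v,half)]); call(v,half,[(h,rt)]); call(h,rt,[(t,rt)])
```

```text
[ 0.43703147 -0.37718666  0.04864922] [ 34.  27.   7. 117. -16.  28. -46.] 0.5169764184933987 [179.71487506 -10.00899176  -9.83380109]
mid in tool [-0.0023431  -0.0008747  -0.01824014]
[179.69689091  19.99100301  82.9645791 ]
place [ 0.52276999 -0.13912081  0.00706245]
[0.5, 0.0, -3.0, 0.0, 0.0, 0.0] rows>= 0.5
[4.3, -5.4, -12.5, -0.04, -0.12, -0.49] rows>= 2.7
[10.9, -16.9, 6.8, -0.1, -0.28, -1.14] rows>= 6.3
[3.1, -0.0, 8.5, 0.0, 0.0, 0.0] rows>= 1.4
```

Call:
servo_tool([
  [0.2,0,-1.2,0,0,0,255],
  [0.5,0,-3,0,0,0,255],
  [1.5,-1.3,-6,-0.01,-0.03,-0.12,255],
  [2.4,-2.8,-8.5,-0.02,-0.06,-0.25,255],
  [3.4,-4.2,-10.5,-0.03,-0.09,-0.37,255],
  [4.3,-5.4,-12.5,-0.04,-0.12,-0.49,255],
  [4.3,-5.4,-12.5,-0.04,-0.12,-0.49,255],
  [4.3,-5.4,-12.5,-0.04,-0.12,-0.49,255],
])

```text
time_s: 13.75
position: [0.4652, -0.3269, 0.1766]
tcp_rot: [174.6, -1.4, 17.8]
wrist_force: [-1.1, -0.2, -4.0]
gripper_width: 0.518
grip_force: 62.2
```

Call:
servo_tool([
  [1.4,-2.1,0.8,-0.01,-0.03,-0.14,255],
  [2.8,-4.2,1.6,-0.02,-0.06,-0.28,255],
  [4.2,-6.4,2.5,-0.03,-0.1,-0.43,255],
  [5.5,-8.5,3.4,-0.05,-0.14,-0.57,255],
  [6.9,-10.6,4.2,-0.06,-0.18,-0.71,255],
  [8.2,-12.7,5.1,-0.08,-0.21,-0.86,255],
  [9.6,-14.8,6,-0.09,-0.25,-1,255],
  [10.9,-16.9,6.8,-0.1,-0.28,-1.14,255],
])

```text
time_s: 14.75
position: [0.5215, -0.1387, 0.0951]
tcp_rot: [-179.8, 20.0, 83.2]
wrist_force: [0.3, -0.3, -3.3]
gripper_width: 0.514
grip_force: 62.2
```

Call:
servo_tool([
  [0,0,0,0,0,0,255],
  [0,0,0,0,0,0,255],
])

```text
time_s: 15.0
position: [0.5214, -0.14, 0.0961]
tcp_rot: [-179.9, 20.0, 82.9]
wrist_force: [0.2, -0.3, -3.0]
gripper_width: 0.519
grip_force: 62.1
```

Run:
```python
from h import *
p0,r0=pose(); s=manip.state();print(p0,s['tcp_rot'],s['wrist_force'],s['gripper_width'])
for n in('side','top'):
    f=grab(n);p=cloud(f); 
    T=np.array([.5223,-.135,0]); a=R.from_euler('z',-83,degrees=True)
    q=a.apply((p-T).reshape(-1,3))*1000; m=(abs(q[:,0])<150)&(abs(q[:,1])<80)
    w=q[m&(q[:,2]>14)&(q[:,2]<62)]; r=cv2.minAreaRect(w[:,:2].astype(np.float32)); print(n,'tray',np.round(r[0]),np.round(r[1]),round(r[2],1))
    w=q[m&(q[:,2]>75)&(q[:,2]<140)]; 
    for lo in range(-70,70,14):
        v=w[(w[:,0]>=lo)&(w[:,0]<lo+14)]
        if len(v)>3: print(lo,len(v),np.percentile(v[:,2],[5,50,95]).round(),np.percentile(v[:,1],[3,97]).round())
    if n=='side': b=f['frame'][150:320,100:300]; cv2.imwrite('pics/s6.png',cv2.resize(b,None,fx=3,fy=3)[...,::-1])
```

```text
[ 0.52140701 -0.13996401  0.09606818] [-179.92145525   20.0414774    82.86727707] [ 0.191801   -0.34763216 -2.97878001] 0.518534257271568
side tray [-17.  -1.] [115. 259.] 89.0
-70 26 [100. 115. 130.] [-22.  17.]
-56 139 [100. 130. 133.] [-25.  18.]
-42 133 [101. 130. 133.] [-25.  18.]
-28 134 [100. 129. 133.] [-25.  18.]
-14 149 [111. 130. 135.] [-37.  23.]
0 78 [117. 131. 138.] [-38.  22.]
14 20 [ 96. 129. 138.] [-25.  23.]
28 7 [ 94.  95. 103.] [-26. -22.]
42 20 [ 95. 109. 129.] [-27.  -5.]
top tray [-75.  -0.] [109. 135.] 89.7
-56 91 [117. 130. 134.] [-23.  21.]
-42 102 [116. 131. 136.] [-21.  21.]
-28 107 [118. 131. 136.] [-22.  21.]
-14 106 [119. 131. 135.] [-28.  28.]
0 9 [117. 130. 133.] [ 2. 33.]
```

View pics/s6.png

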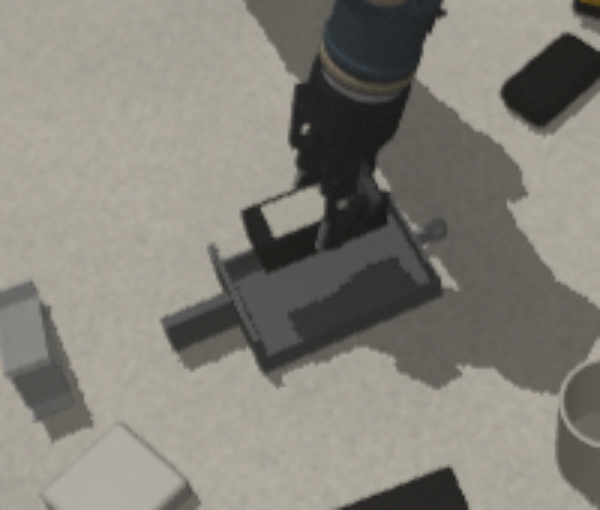

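The pack is level over the tray, with its top at z≈0.131 throughout. I'll lower it slowly.

Call:
servo_tool([
  [1.2,0,3.3,0,0,0,255],
  [2.1,0,5.7,0,0,0,255],
  [2.6,0,7.1,0,0,0,255],
  [2.8,0,7.7,0,0,0,255],
  [2.9,0,8,0,0,0,255],
  [3,0,8.2,0,0,0,255],
  [3,0,8.2,0,0,0,255],
])

```text
time_s: 15.98
position: [0.5228, -0.1382, 0.0098]
tcp_rot: [180.0, 20.0, 83.0]
wrist_force: [0.1, -0.5, -4.2]
gripper_width: 0.518
grip_force: 62.1
```

Call:
servo_tool([
  [0.05,0,0.1,0,0,0,255],
  [0.07,0,0.2,0,0,0,255],
  [0.07,0,0.2,0,0,0,255],
])

```text
time_s: 16.35
position: [0.5224, -0.1383, 0.0072]
tcp_rot: [-180.0, 20.0, 83.1]
wrist_force: [-0.5, 1.1, -3.3]
gripper_width: 0.515
grip_force: 62.1
```

Call:
servo_tool([
  [0.03,0,0.1,0,0,0,255],
  [0.03,0,0.1,0,0,0,255],
  [0.07,0,0.2,0,0,0,255],
  [0.07,0,0.2,0,0,0,255],
])

```text
time_s: 16.85
position: [0.5225, -0.1383, 0.0064]
tcp_rot: [180.0, 20.1, 83.0]
wrist_force: [-4.4, 2.4, 8.8]
gripper_width: 0.513
grip_force: 63.5
```

Contact is made, so I'll open partly inside the tray and withdraw straight up.

Call:
servo_tool([
  [0,0,0,0,0,0,90],
  [0,0,0,0,0,0,90],
  [0,0,0,0,0,0,90],
  [0,0,0,0,0,0,90],
  [-0.8,0,-2.2,0,0,0,90],
  [-2,0,-5.5,0,0,0,90],
  [-3.8,0,-10.5,0,0,0,90],
  [-3.8,0,-10.5,0,0,0,90],
])

```text
time_s: 17.85
position: [0.5253, -0.1382, 0.1206]
tcp_rot: [179.5, 20.0, 82.9]
wrist_force: [0.6, 0.3, -0.5]
gripper_width: 0.647
grip_force: 0.0
```

```bash
cat > tray.py <<'E'
from h import *
def tray(f,guess,yaw,show=True):
    p=cloud(f);T=np.array([*guess,0]);a=R.from_euler('z',-yaw,degrees=True)
    q=a.apply((p-T).reshape(-1,3))*1000
    h=q[(q[:,0]>-160)&(q[:,0]<-92)&(abs(q[:,1])<20)&(q[:,2]>44)&(q[:,2]<58)]  # handle top
    pn=q[(abs(q[:,0]+83)<12)&(abs(q[:,1])<65)&(q[:,2]>47)&(q[:,2]<62)]          # panel top
    pk=q[(abs(q[:,0])<70)&(abs(q[:,1])<45)&(q[:,2]>36)&(q[:,2]<50)]             # pack top
    for n,w in(('handle',h),('panel',pn),('pack',pk)):
        if len(w)>8: print(n,len(w),'x',np.percentile(w[:,0],[2,98]).round(1),'y',np.percentile(w[:,1],[2,50,98]).round(1),'z',np.median(w[:,2]).round(1))
    if len(h)>8: print('handle yaw',yaw+np.degrees(np.arctan(np.polyfit(h[:,0],h[:,1],1)[0])))
E
python3 - <<'E'
from tray import *
p0,r0=pose(); s=manip.state();print(p0,s['tcp_rot'],s['gripper_width'])
for n in('side','top','wrist'): print(n);f=grab(n);tray(f,(.5223,-.135),83); 
save(f,'w7.png')
E
```

```text
[ 0.52534336 -0.13823693  0.12062363] [179.48526807  19.95498621  82.86956121] 0.6473736887283584
side
handle 115 x [-144.8  -93.5] y [-8.8 -2.7  4.2] z 50.3
panel 116 x [-93.7 -80.2] y [-52.9  -2.8  50.6] z 53.5
pack 636 x [-53.3  52.1] y [-25.8  -5.1  17.6] z 41.0
handle yaw 83.59529581926567
top
handle 86 x [-141.1  -92.5] y [-6.   0.1  5.9] z 50.8
panel 123 x [-93.7 -77.1] y [-50.5  -0.7  51.5] z 54.0
pack 240 x [-50.6  -8.3] y [-23.2  -3.3  19.5] z 41.8
handle yaw 83.40504909798952
wrist
handle 465 x [-140.8  -93. ] y [-2.   3.5  9.1] z 52.4
panel 1548 x [-92.1 -76.5] y [-43.7   1.7  46.4] z 53.9
pack 8962 x [-47.   57.2] y [-20.1   0.9  22.5] z 42.5
handle yaw 83.29518548599376
```

Run:
```python
from h import *
p0,r0=pose(); f=grab('wrist'); c=-f['R'].T@f['t']; print('cam in tool',r0.inv().apply(c-p0))
T=np.array([.5223,-.136,0]); d=np.array([np.cos(np.radians(83.4)),np.sin(np.radians(83.4)),0])
g=T-.131*d+[0,0,.036]; rt=hand(83.4,35); t=tcp(g,rt); h=t-.10*rt.apply([0,0,1]); print(g,t,h)
v=(p0+h)/2+[0,0,.06]; half=r0*R.from_rotvec((r0.inv()*rt).as_rotvec()*.5)
call(p0,r0,[(v,half),(h,rt)]); call(h,rt,[(t,rt)])
```

```text
cam in tool [ 0.06689493 -0.00161551 -0.14986931]
[ 0.50724323 -0.26613183  0.036     ] [ 0.50889136 -0.25188745  0.0155212 ] [ 0.50229884 -0.30886497  0.0974364 ]
[-9.8, 0.1, -1.8, -0.0, 0.48, -0.0] rows>= 2.6
[-15.5, 0.1, 7.6, -0.0, 0.96, -0.01] rows>= 2.6
[0.0, 0.0, 10.0, 0.0, 0.0, 0.0] rows>= 1.6
```

Call:
servo_tool([
  [-5,0,-2,0,0.18,0,90],
  [-9.8,0.1,-1.8,0,0.36,0,0],
  [-12,0.1,1,0,0.54,0,0],
  [-15.5,0.1,5,0,0.72,0,0],
  [-15.5,0.1,7.6,0,0.9,0,0],
  [-15.5,0.1,7.6,0,0.96,-0.01,0],
  [-15.5,0.1,7.6,0,0.96,-0.01,0],
  [-15.5,0.1,7.6,0,0.96,-0.01,0],
])

```text
time_s: 19.05
position: [0.5032, -0.3069, 0.0984]
tcp_rot: [179.9, -35.0, 83.8]
wrist_force: [1.0, -0.1, -0.6]
gripper_width: 0.999
grip_force: 0.0
```

Run:
```python
from tray import *
p0,r0=pose(); s=manip.state();print(p0,s['tcp_rot'],s['joints'].round())
f=grab('wrist'); save(f,'w8.png'); tray(f,(.5223,-.136),83.4)
T=np.array([.5223,-.136,0]); d=np.array([np.cos(np.radians(83.4)),np.sin(np.radians(83.4)),0])
g=T-.133*d+[0,0,.036]; rt=hand(83.4,35); t=tcp(g,rt)
call(p0,r0,[(t-.1*rt.apply([0,0,1]),rt),(t,rt)])
```

```text
[ 0.50322519 -0.30686263  0.09836561] [179.93594304 -34.99484839  83.76492602] [ 52.  39. -16.  94. -21.  69.  43.]
handle 1102 x [-142.4  -93.1] y [-1.2  4.4 10. ] z 52.0
panel 1956 x [-92.7 -77. ] y [-47.2   4.1  55.2] z 55.1
pack 5153 x [-51.1  53.9] y [-20.    1.4  22.7] z 42.2
handle yaw 83.49612940625313
[-0.4, -0.1, -0.2, -0.0, 0.0, 0.01] rows>= 0.1
[-0.4, -0.0, 9.8, -0.0, 0.0, 0.01] rows>= 1.6
```

View pics/w8.png

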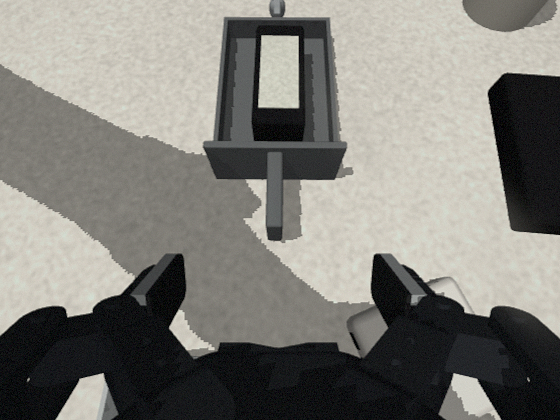

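The handle (275,195) is nearly centred between the fingers, and the pack lies flat in the tray. I'll approach with the fingers half-open and grip.

Call:
servo_tool([
  [-0.4,-0.1,1,0,0,0,110],
  [-0.4,-0.1,3,0,0,0,110],
  [-0.4,-0.1,6,0,0,0,110],
  [-0.4,-0.1,9.5,0,0,0,110],
  [-0.4,-0.1,9.5,0,0,0,110],
  [-0.4,-0.1,9.5,0,0,0,255],
  [-0.4,-0.1,9.5,0,0,0,255],
  [-0.4,-0.1,9.5,0,0,0,255],
])

```text
time_s: 20.1
position: [0.5078, -0.2592, 0.0196]
tcp_rot: [179.8, -34.9, 83.7]
wrist_force: [-0.7, -2.7, 5.0]
gripper_width: 0.128
grip_force: 60.3
```

Call:
servo_tool([
  [0,0,0,0,0,0,255],
  [0,0,0,0,0,0,255],
])

```text
time_s: 20.35
position: [0.5078, -0.2592, 0.0196]
tcp_rot: [179.8, -34.9, 83.7]
wrist_force: [-1.3, -2.1, 5.6]
gripper_width: 0.126
grip_force: 60.5
```

Run:
```python
from tray import *
p0,r0=pose(); s=manip.state();print(p0,s['tcp_rot'],s['wrist_force'])
for n in('side','top'):
    f=grab(n); p=cloud(f); z=p[...,2]
    m=((z>.19)&(z<.21)&(p[...,1]>.2)&(p[...,1]<.5)&(p[...,0]<.7)).astype('uint8')
    k,l,st,c=cv2.connectedComponentsWithStats(m); i=1+st[1:,4].argmax(); q=p[l==i]
    print(n,cv2.minAreaRect((q[:,:2]*1000).astype(np.float32)))
    # wings: edges seen at 55..75 mm before the mouth
    w=p[(z>.05)&(z<.075)&(p[...,1]>.195)&(p[...,1]<.235)&(abs(p[...,0]-.578)<.09)]
    if len(w): print('wings',len(w),np.unique((w[:,0]*1000).round()))
```

```text
[ 0.50784321 -0.25918276  0.01955632] [179.80653288 -34.90124125  83.66789547] [-1.30837885 -2.0823926   5.61453971]
side ((570.9308471679688, 339.45391845703125), (148.61019897460938, 225.0184783935547), 4.596470355987549)
wings 84 [505. 507. 508. 509. 511. 512. 513. 514. 515. 516. 517. 518. 519. 520.
 521. 522. 523. 526. 580. 585. 637. 639. 640. 641. 642. 643. 645. 647.
 648. 649. 650. 651.]
top ((570.678466796875, 342.90948486328125), (147.6811981201172, 223.0372772216797), 4.159089088439941)
wings 25 [506. 508. 509. 510. 511. 512. 513. 514. 515. 516. 517. 518.]
```

```bash
cat > path.py <<'E'
from h import *
U=np.array([np.cos(np.radians(94.4)),np.sin(np.radians(94.4)),0]); M=np.array([.5792,.2315,0])
def at(depth,z,lat=0,yaw=94.4,k=.1242): # TCP for tray centre at depth inside mouth
    L=np.array([-U[1],U[0],0]); p=M+(depth-k)*U+lat*L; p[2]=z; return p,hand(yaw,35)
E
python3 - <<'E'
from path import *
p0,r0=pose(); p,rt=at(-.124,p0[2]); print(p)
e=R.from_euler('z',94.4-83.67,degrees=True)
rt=e*r0
for fr in(.03,.1,.2,.3,.4,.5,.6,.7,.8,.9,.97,1): print(fr,end=' ');call(p0,r0,[(p0+(p-p0)*fr,r0*R.from_rotvec((r0.inv()*rt).as_rotvec()*fr))])
E
```

```text
[ 0.59824166 -0.01596849  0.01956813]
0.03 [0.6, 0.2, 0.4, 0.0, 0.0, -0.0] rows>= 0.1
0.1 [2.1, 0.6, 1.4, 0.01, 0.0, -0.02] rows>= 0.4
0.2 [4.1, 1.3, 2.9, 0.02, 0.0, -0.03] rows>= 0.8
0.3 [6.2, 1.9, 4.3, 0.03, 0.0, -0.05] rows>= 1.2
0.4 [8.3, 2.5, 5.8, 0.04, 0.0, -0.06] rows>= 1.7
0.5 [10.3, 3.1, 7.2, 0.05, 0.0, -0.08] rows>= 2.1
0.6 [12.4, 3.8, 8.7, 0.06, 0.0, -0.09] rows>= 2.5
0.7 [14.4, 4.4, 10.1, 0.08, 0.0, -0.11] rows>= 2.9
0.8 [16.5, 5.0, 11.5, 0.09, 0.0, -0.12] rows>= 3.3
0.9 [18.6, 5.6, 13.0, 0.1, 0.0, -0.14] rows>= 3.7
0.97 [20.0, 6.1, 14.0, 0.1, 0.0, -0.15] rows>= 4.0
1 [20.6, 6.3, 14.4, 0.11, 0.0, -0.15] rows>= 4.2
```

Call:
servo_tool([
  [0.6,0.2,0.4,0,0,0,255],
  [2.1,0.6,1.45,0.01,0,-0.02,255],
  [4.1,1.3,2.87,0.02,0,-0.03,255],
  [6.2,1.9,4.34,0.03,0,-0.05,255],
  [8.3,2.5,5.8,0.04,0,-0.06,255],
  [10.3,3.1,7.2,0.05,0,-0.08,255],
  [11.6,3.5,8.1,0.06,0,-0.09,255],
  [12.4,3.8,8.68,0.06,0,-0.09,255],
])

```text
time_s: 21.45
position: [0.5627, -0.1134, 0.0196]
tcp_rot: [179.7, -34.8, 90.0]
wrist_force: [-3.5, -9.3, 12.3]
gripper_width: 0.128
grip_force: 61.9
```

Run:
```python
from path import *
from tray import tray
p0,r0=pose(); p,rt=at(-.124,.0196); s=manip.state();print(p0,s['tcp_rot'],s['wrist_force'],s['gripper_width'])
for n in('top','side'):
    yaw=s['tcp_rot'][2]; d=np.array([np.cos(np.radians(yaw)),np.sin(np.radians(yaw))]); tray(grab(n),p0[:2]+.1242*d,yaw)
for fr in(.1,.3,.5,.7,.9,1): print(fr,end=' ');call(p0,r0,[(p0+(p-p0)*fr,r0*R.from_rotvec((r0.inv()*rt).as_rotvec()*fr))])
```

```text
[ 0.5627109  -0.1133502   0.01955039] [179.66144661 -34.82886684  89.98816875] [-3.54512815 -9.3074994  12.2978218 ] 0.12797274021060198
handle 126 x [-153.3  -94.9] y [-16.5  -0.9  16.5] z 50.8
panel 110 x [-92.  -77.3] y [-52.5   1.2  51.6] z 54.9
pack 624 x [-48.9  57.9] y [-24.3  -3.1  17.8] z 41.4
handle yaw 92.52770306857879
handle 112 x [-141.7  -94.5] y [-15.7  -4.1   6.1] z 50.7
panel 124 x [-93.8 -77.7] y [-53.7  -6.   48. ] z 53.9
pack 589 x [-51.5  53.8] y [-27.   -6.2  17.2] z 40.7
handle yaw 90.09509053678072
0.1 [0.8, 0.4, 0.6, 0.0, 0.0, -0.01] rows>= 0.2
0.3 [2.4, 1.1, 1.7, 0.01, 0.0, -0.02] rows>= 0.5
0.5 [4.0, 1.8, 2.8, 0.02, 0.0, -0.03] rows>= 0.8
0.7 [5.6, 2.5, 3.9, 0.03, 0.0, -0.04] rows>= 1.2
0.9 [7.2, 3.2, 5.0, 0.04, 0.0, -0.06] rows>= 1.5
1 [8.0, 3.5, 5.6, 0.05, 0.0, -0.06] rows>= 1.7
```

Call:
servo_tool([
  [0.8,0.4,0.5,0,0,-0.01,255],
  [2.4,1.1,1.63,0.01,0,-0.02,255],
  [4,1.8,2.75,0.02,0,-0.03,255],
  [5.6,2.5,3.85,0.03,0,-0.04,255],
  [7.2,3.2,4.95,0.04,0,-0.06,255],
  [8,3.5,5.52,0.05,0,-0.06,255],
  [8,3.5,5.52,0.05,0,-0.06,255],
])

```text
time_s: 22.42
position: [0.5984, -0.0133, 0.0196]
tcp_rot: [-179.9, -35.0, 94.2]
wrist_force: [1.4, 2.2, 1.7]
gripper_width: 0.127
grip_force: 59.6
```

Run:
```python
from path import *
from tray import tray
p0,r0=pose(); s=manip.state();print(p0,s['tcp_rot'],s['wrist_force'],s['gripper_width'],s['joints'].round())
yaw=94.4
for n in('top','side'):
    f=grab(n); save(f,n+'9.png'); p=cloud(f); tray(f,(M-.124*U)[:2],yaw)
    a=R.from_euler('z',-yaw,degrees=True); q=a.apply((p-M).reshape(-1,3))*1000
    for nm,m in(('nosewall',(abs(q[:,0]+42)<8)&(q[:,2]>18)&(q[:,2]<32)&(abs(q[:,1])<70)),('cabtop',(q[:,0]>0)&(q[:,0]<200)&(q[:,2]>190)&(q[:,2]<208)&(abs(q[:,1])<90)),('wings',(q[:,0]>-19)&(q[:,0]<-12)&(q[:,2]>40)&(q[:,2]<75)&(abs(q[:,1])<90))):
        w=q[m]; 
        if len(w)>3: print(n,nm,len(w),np.percentile(w[:,1],[1,99]).round(1),np.percentile(w[:,0],[1,99]).round(1))
p,rt=at(-.06,p0[2]);call(p0,r0,[(p,rt)])
```

```text
[ 0.59835479 -0.01333225  0.01961443] [-179.90339628  -35.01489863   94.2137884 ] [1.42692848 2.24062316 1.71347285] 0.1271221214316789 [ 30.  44. -23. 102. -24.  50.  33.]
handle 121 x [-151.   -94.3] y [-17.   -2.1  16.4] z 51.2
panel 106 x [-94.  -74.7] y [-51.9  -0.4  48.9] z 54.7
pack 619 x [-46.8  57.7] y [-25.7  -3.9  17.4] z 41.2
handle yaw 95.29783018902923
top nosewall 79 [-55.8  52.1] [-49.3 -34.6]
top cabtop 4810 [-71.1  72.1] [  3.1 198.4]
top wings 7 [66.5 71. ] [-17.1 -12.6]
handle 92 x [-136.6  -94.2] y [-14.4  -4.1   6.5] z 50.4
panel 141 x [-94.4 -76.9] y [-55.   -3.9  48.5] z 53.2
pack 561 x [-50.7  53.9] y [-26.9  -6.   16.6] z 40.8
handle yaw 94.46025197169662
side nosewall 103 [-55.8  51.2] [-49.2 -34.9]
side cabtop 3183 [-72.7  71. ] [  0.9 197.6]
side wings 33 [-70.9  71.3] [-18.8 -12.1]
[5.0, -0.0, 3.5, 0.0, -0.0, -0.0] rows>= 1.0
```

Call:
servo_tool([
  [0.8,-0.15,0.57,0,0,0,255],
  [1.8,-0.15,1.26,0,0,0,255],
  [2.8,-0.15,1.96,0,0,0,255],
  [3.8,-0.15,2.66,0,0,0,255],
  [4.8,-0.15,3.36,0,0,0,255],
  [5.8,-0.15,4.06,0,0,0,255],
  [6.5,-0.15,4.55,0,0,0,255],
  [6.5,-0.15,4.55,0,0,0,255],
])

```text
time_s: 23.52
position: [0.591, 0.0631, 0.0196]
tcp_rot: [-179.9, -34.9, 94.1]
wrist_force: [1.2, -2.3, 5.5]
gripper_width: 0.13
grip_force: 60.5
```

Run:
```python
from path import *
p0,r0=pose(); s=manip.state();print(p0,s['tcp_rot'],s['wrist_force'].round(1),s['torque'].round(2),s['gripper_width'],'depth',(p0-M)@U+.1242,'lat',(p0-M)@[-U[1],U[0],0])
yaw=94.4; a=R.from_euler('z',-yaw,degrees=True)
for n in('top','side'):
    q=a.apply((cloud(grab(n))-M).reshape(-1,3))*1000
    c=((p0-M)@U+.1242)*1000
    w=q[(abs(q[:,0]-c+82)<14)&(abs(q[:,1])<70)&(q[:,2]>47)&(q[:,2]<62)]; print(n,'panel',len(w),np.percentile(w[:,1],[1,99]).round(1),'x',np.percentile(w[:,0],[2,50,98]).round(1))
```

```text
[0.5909892  0.06310227 0.0195684 ] [-179.89808597  -34.89302227   94.0575429 ] [ 1.2 -2.3  5.5] [-0.42 -0.22 -0.04] 0.1295497238563231 depth -0.04460588092992823 lat 0.0011648539632295085
top panel 105 [-54.1  51.2] x [-138.9 -125.4 -122. ]
side panel 130 [-54.7  50.4] x [-138.7 -129.4 -123.7]
```

The nose is inside the mouth with only light force, so I'll keep going to just before the catch.

Call:
servo_tool([
  [0.8,-0.1,0.56,0,0,0,255],
  [2,-0.1,1.4,0,0,0,255],
  [3.2,-0.1,2.24,0,0,0,255],
  [4.4,-0.1,3.08,0,0,0,255],
  [5.6,-0.1,3.92,0,0,0,255],
  [6.8,-0.1,4.76,0,0,0,255],
  [7.8,-0.1,5.46,0,0,0,255],
  [8.1,-0.1,5.67,0,0,0,255],
])

```text
time_s: 24.62
position: [0.5834, 0.161, 0.0195]
tcp_rot: [-180.0, -34.9, 94.0]
wrist_force: [-0.1, -8.7, 10.2]
gripper_width: 0.129
grip_force: 61.5
```

Run:
```python
from path import *
p0,r0=pose(); s=manip.state();print(p0,s['tcp_rot'],s['wrist_force'].round(1),s['torque'].round(2),s['gripper_width'],'depth',(p0-M)@U+.1242,'lat',(p0-M)@[-U[1],U[0],0],s['joints'].round())
```

```text
[0.58335761 0.16102336 0.01954961] [-179.95066217  -34.85142078   94.04500809] [-0.1 -8.7 10.2] [-0.81 -0.02  0.2 ] 0.12943212021949305 depth 0.05361210794499456 lat 0.0012615409690114984 [ 17.  42. -27. 108. -29.  38.  24.]
```

Call:
servo_tool([
  [0.3,0,0.2,0,0,0,255],
  [0.6,0,0.4,0,0,0,255],
  [0.9,0,0.6,0,0,0,255],
  [1.2,0,0.81,0,0,0,255],
  [1.4,0,0.95,0,0,0,255],
  [1.6,0,1.09,0,0,0,255],
  [1.8,0,1.23,0,0,0,255],
  [2,0,1.37,0,0,0,255],
])

```text
time_s: 25.62
position: [0.5833, 0.1765, 0.0194]
tcp_rot: [180.0, -34.4, 93.8]
wrist_force: [-6.0, -32.4, 27.8]
gripper_width: 0.126
grip_force: 65.8
```

Run:
```python
from path import *
p0,r0=pose(); s=manip.state();print(s['wrist_force'].round(1),'depth',(p0-M)@U+.1242,'lat',(p0-M)@[-U[1],U[0],0])
```

```text
[ -6.  -32.4  27.8] depth 0.06902092074139793 lat 0.00010597731315833965
```

Call:
servo_tool([
  [0.1,0,-0.12,0,0,0,255],
  [0.17,0,-0.25,0,0,0,255],
  [0.17,0,-0.25,0,0,0,255],
  [0.3,0,-0.16,0,0,0,255],
  [0.42,0,-0.08,0,0,0,255],
])

```text
time_s: 26.25
position: [0.5796, 0.1881, 0.021]
tcp_rot: [-179.7, -34.9, 93.9]
wrist_force: [-0.3, 0.4, -4.3]
gripper_width: 0.13
grip_force: 58.9
```

Run:
```python
from path import *
p0,r0=pose(); s=manip.state();print(s['wrist_force'].round(1),'depth',(p0-M)@U+.1242,'lat',(p0-M)@[-U[1],U[0],0],s['tcp_rot'])
a=R.from_euler('z',-94.4,degrees=True)
for n in('top','side'):
    q=a.apply((cloud(grab(n))-M).reshape(-1,3))*1000
    w=q[(q[:,0]>-40)&(q[:,0]<2)&(abs(q[:,1])<56)&(q[:,2]>45)&(q[:,2]<62)]; print(n,'panel',len(w),len(w) and np.percentile(w[:,:2],[2,50,98],axis=0).round(1))
    h=q[(q[:,0]>-100)&(q[:,0]<-20)&(abs(q[:,1])<11)&(q[:,2]>44)&(q[:,2]<56)]; print(n,'handle',len(h),len(h) and np.percentile(h[:,:2],[2,50,98],axis=0).round(1))
```

```text
[-0.3  0.4 -4.3] depth 0.08090103373856133 lat 0.0029280459229613456 [-179.6990142   -34.85325042   93.91835708]
top panel 19 [[-38.2  -3.7]
 [-32.8   1.9]
 [-29.5   7.2]]
top handle 72 [[-73.4  -8. ]
 [-48.9  -0.6]
 [-29.8   9.1]]
side panel 175 [[-37.7 -51.5]
 [ -3.5  -0.3]
 [  1.4  52.4]]
side handle 48 [[-51.   -8.3]
 [-37.6  -0.9]
 [-20.5   7.4]]
```

It snapped in and the force has dropped to about zero. A light push should seat it on the end stops.

Call:
servo_tool([
  [0.16,0,0.11,0,0,0,255],
  [0.33,0,0.23,0,0,0,255],
  [0.5,0,0.34,0,0,0,255],
  [0.66,0,0.45,0,0,0,255],
  [0.66,0,0.45,0,0,0,255],
])

```text
time_s: 26.98
position: [0.5797, 0.1933, 0.0211]
tcp_rot: [-179.8, -34.7, 94.0]
wrist_force: [-0.1, -12.1, -0.6]
gripper_width: 0.133
grip_force: 60.6
```

```bash
cat > chk.py <<'E'
from path import *
p0,r0=pose(); s=manip.state();print(s['time_s'],s['wrist_force'].round(1),'depth',(p0-M)@U+.1242,'lat',(p0-M)@[-U[1],U[0],0],s['tcp_rot'])
a=R.from_euler('z',-94.4,degrees=True)
f=grab('side'); q=a.apply((cloud(f)-M).reshape(-1,3))*1000
w=q[(q[:,0]>-12)&(q[:,0]<6)&(abs(q[:,1])<50)&(abs(q[:,1])>12)&(q[:,2]>15)&(q[:,2]<53)]; print('panel face',len(w),np.percentile(w[:,0],[10,50,90]).round(1))
w=q[(q[:,0]>-15)&(q[:,0]<12)&(abs(q[:,1])<72)&(q[:,2]>80)&(q[:,2]<140)]; print('cab face',len(w),len(w) and np.percentile(w[:,0],[10,50,90]).round(1))
save(f,'s_%d.png'%(s['time_s']*100))
E
python3 chk.py
```

```text
26.975 [ -0.1 -12.1  -0.6] depth 0.08605519725111418 lat 0.002460621447572898 [-179.7611913   -34.67225315   93.95319035]
panel face 164 [-1.4  0.4  2. ]
cab face 135 [-1.4  0.4  3.1]
```

Call:
servo_tool([
  [0.12,0,0.08,0,0,0,255],
  [0.25,0,0.17,0,0,0,255],
  [0.33,0,0.23,0,0,0,255],
  [0.33,0,0.23,0,0,0,255],
])

```text
time_s: 27.52
position: [0.5798, 0.1932, 0.0202]
tcp_rot: [-179.7, -34.4, 93.8]
wrist_force: [-2.3, -22.2, 2.5]
gripper_width: 0.128
grip_force: 61.9
```

```bash
python3 chk.py
```

```text
27.525 [ -2.3 -22.2   2.5] depth 0.0859542766764155 lat 0.002381353962155245 [-179.73052911  -34.44399875   93.7932096 ]
panel face 168 [-1.6  0.1  2. ]
cab face 146 [-1.6  0.4  3.8]
```

It's against the stops: 22 N gives no further travel, and the panel face is flush with the cabinet face. I'll relax, release and withdraw along the tool axis.

Call:
servo_tool([
  [-0.25,0,-0.17,0,0,0,255],
  [-0.4,0,-0.28,0,0,0,255],
  [-0.4,0,-0.28,0,0,0,110],
  [-0.4,0,-0.28,0,0,0,110],
  [-0.4,0,-0.28,0,0,0,110],
  [-0.4,0,-0.28,0,0,0,110],
  [-0.4,0,-3,0,0,0,110],
  [-0.4,0,-7,0,0,0,110],
])

```text
time_s: 28.58
position: [0.581, 0.1598, 0.0775]
tcp_rot: [-179.6, -35.0, 94.2]
wrist_force: [-0.1, -0.6, 0.6]
gripper_width: 0.566
grip_force: 0.0
```

Call:
servo_tool([
  [0,0,-5,0,0,0,110],
  [0,0,-10,0,0,0,110],
  [0,0,-12,0,0,0,110],
  [0,0,-12,0,0,0,110],
])

```text
time_s: 29.08
position: [0.5887, 0.0895, 0.1771]
tcp_rot: [-180.0, -34.9, 94.2]
wrist_force: [-0.1, 1.0, -0.1]
gripper_width: 0.569
grip_force: 0.0
```

```bash
python3 chk.py; ls pics
python3 - <<'E'
from h import *
a=grab('side')['frame'];b=grab('top')['frame']
cv2.imwrite('pics/end.png',np.hstack([a[80:420,80:480],b[80:420,60:460]])[...,::-1])
E
```

```text
29.075 [-0.1  1.  -0.1] depth -0.01806215635369643 lat 0.001459199867634652 [-179.99695323  -34.91609798   94.15336251]
panel face 172 [-1.6  0.4  2.2]
cab face 143 [-1.6  0.3  2.7]
m4.png
s6.png
s_2697.png
s_2752.png
s_2907.png
side0.png
side9.png
top0.png
top9.png
w1.png
w2.png
w3.png
w5.png
w7.png
w8.png
```

View pics/end.png

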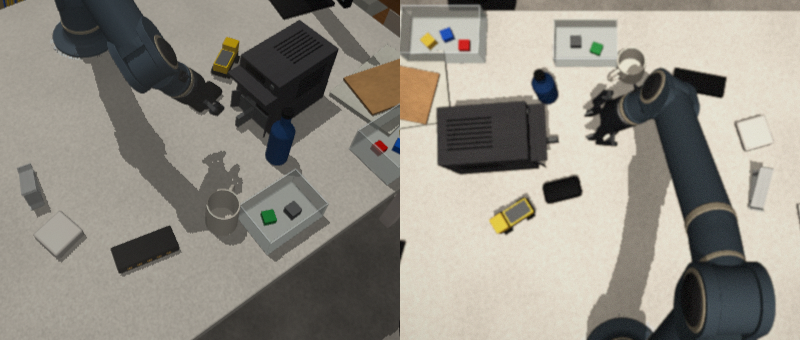

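The tray is flush in the slot, with only its handle showing at (553,139). The truck stands on its wheels at (512,214), and the mouse, flask, mug, hub and router haven't moved.

```bash
python3 -c "
from rig import ticket; print(ticket.job_done())"
```

```text
the job is handed in; nothing more can be done
None
```

The job is handed in: the truck stands clear on its wheels, and the tray, with the pack laid flat in it, is snapped home with its front flush and released, at about 29 s; the first grip on the pack closed just above it and was redone.

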